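Find the biscuit tin that rocks

TASK

One of the three flat biscuit tins in the wooden rack has a bulged base: press the tins one after another on the rim of the lid at a short end, until you find the one that rocks under your finger. Take it out, stand it on the marble tile and let go, then take it again by its other pair of faces and stand it gently in the steel returns trough, upright and with its length across it from wall to wall, clear of the round tin. Leave the two steady tins standing in their bays and do not disturb the other things on the counter.

Things in the scene. Friction and masses are not known exactly. Their poses are not given: they have to be found in the camera images.
- tin_1: Closed biscuit tin of bare metal, 64 mm long (x) x 44 mm wide (y) x 26 mm tall, 0.15 to 0.26 kg, flat lid, no knob; origin at the centre of its underside, z up. A plinth 4 mm high, set in 2 to 4 mm all round, hides the base. All three tins look alike and stand level when left alone. Two stay put when pressed with up to 15 N on the lid at a short end; the third, any of the three, rocks.
- tin_2: A tin just like tin_1 (size, axes, looks). How the rocking tin behaves, whichever it is: pressed down with a steady 5 N at the very rim of the lid at either short end, it see-saws about its y axis by about 0.12 rad: that rim sinks about 3 mm and moves outward about 3 mm. It comes level when let go. Further in than 10 mm from the edge, the friction of a fingertip may hold it still.
- tin_3: A tin just like tin_1 (size, axes, looks). Which of the three tins rocks, and which bay it stands in, is not told: it must be felt.
- rack: Fixed wooden rack; origin at the centre of its underside, z up. Floor 90 (x) x 204 (y) mm, 6 mm thick. Four dividers 44 mm long (x), 12 mm thick, 24 mm high above the floor, at y = -90, -30, 30, 90 mm, leave three bays 48 mm wide, open at both ends in x. A tin stands in each, long side along x, lid 32 mm above the counter; it can only be taken by its short ends.
- tile: Fixed marble tile 90 x 90 mm, 8 mm thick; origin at the centre of its underside. The place to put the tin down and take it again the other way.
- trough: Fixed steel trough along its y axis, 230 mm long, open-ended; origin at the centre of its underside. Floor 6 mm thick; two long walls 8 mm thick, 24 mm high above the floor, inner faces at x = -36 and +36 mm. A tin goes in with its length along the trough's x, either way round, so it can only be lowered in held by its long sides. Free room: y = -110 to +30 mm, its middle y = -40.
- round_tin: Round tin, 52 mm across, 60 mm tall, loose, already standing in the trough near its y = +75 mm. Leave it alone. Origin at the centre of its underside.
- jam_jar: Bystander: amber glass jar with a steel lid, 56 mm across, 85 mm tall, loose, beyond the tile. Origin at the centre of its underside.
- mug: Bystander: white mug, 76 mm across, 85 mm tall, loose, near the robot on its left. Origin at the centre of its underside.
- bowl: Bystander: white bowl, 100 mm across, 45 mm tall, loose, near the robot on its right. Origin at the centre of its underside.
- spatula: Bystander: spatula with a dark wooden handle, lying loose at the back on the left. Origin at its underside.
- shaker: Bystander: steel shaker, 40 mm across, 75 mm tall, loose, at the back. Origin at the centre of its underside.
Mind the look-alikes: they are no part of the job. Leave any purple look-alike of the trough alone.

How it is judged:
By the outcome, as a careful person would: the job done as asked, in the order asked, and still so for the second after the job is handed in, with the robot touching nothing.
It also fails if it takes over 72 s, if anything falls off the work surface, if the arm or the gripper's body presses on something with over 40 N, if the wrist force passes 120 N, or if a joint passes its speed limit or range.

ROBOT

A 7-joint arm with a two-finger parallel gripper is mounted at the origin on the work surface. World frame = base frame: x ahead of the robot, y to its left, z up, the work surface at z = 0. Lengths are in m, angles in rad, forces in N, time in s.
With the tool pointing down it reaches from about 0.425 to 0.825 m from the base axis. Payload 3.6 kg.
Tool frame: the origin (TCP) lies at the very end of the fingers, on their centre line; the grasp point (between the pads) lies 19 mm behind it; z points along the fingers, y is the line along which they close (so a half turn about z gives the same grasp; the last joint's range is limited). The gripper opens to 85 mm and grips with 20 to 120 N. Pads are 22 mm wide; open, the fingers measure 114 mm over their backs; the gripper's body (76 mm by 85 mm) begins 54 mm behind the grasp point. The pads swing forward as they close: fully open they stand 13 mm farther back than shut.
Start: joints at [-1.276, 0.615, -0.013, 1.423, 0.008, 1.103, -0.04], TCP at [0.205, 0.617, 0.231] pointing down, gripper open.
Joint ranges: [-3.12, 3.12], [-0.3, 2.06], [-1.34, 1.32], [0.26, 2.42], [-1.36, 4.5], [0.01, 1.98], [-2.84, 2.84]. Speed limits (rad/s): [2.79, 2.79, 3.14, 3.14, 3.14, 3.14, 3.14].

INTERFACE

Orientations are given as a unit quaternion [x, y, z, w].
In Python, from station import * gives the robot as it stands.
- The arm moves only by the tool apply_moves, never from a script. Its argument "deltas" is a list of rows, each a list of 7 numbers: the opening, from 0 (shut) to 1 (fully open), then the shift along the tool's x, y, z in mm, then the turn, a rotation vector about the tool's x, y, z in degrees. In form: [[gripper, dx, dy, dz, ax, ay, az], ...]. A call has exactly 8 rows; each row shifts and turns the commanded pose from where the row before left it, along the tool's axes as they then stand; what a row does not reach is not made up. A row lasts 1/12 s, in which the tool goes at most 41.7 mm and 7.16 degrees, less where a joint would pass 70% of its speed; a pose out of reach is approached as far as the arm can. A call is refused whole if a number of a shift passes 41.7 or a number of a turn 7.16, either way. A call with a gripper value outside its range is refused whole. The fingers move at their own pace and stop on an object; the grip force is fixed at half the most. Time passes only in rows, so rows that do not move let the fingers close, or fill a call up. It gives the time, the measured TCP pose, the force, the opening and the grip force at its end, in the units of the state.
- read_state(): the state, without advancing time (a new reading comes with each control period).
- snapshot(name): name is "scene" or "top" or "wrist"; returns a dict with "pixels" (480x640x3 uint8, red, green, blue), "depth" (480x640 float32, m along the optical axis (not along the pixel's ray), 0 where there is no reading), "fx", "fy", "cx", "cy" (pixels), "world_from_camera" (4x4, takes a point from camera to world coordinates); the wrist camera has in their place "T_tool_cam" (4x4, takes a point from camera to tool coordinates, whose origin is the TCP and whose axes are the flange's). Camera axes: x right, y up, looking along -z (the intrinsics and any distortion apply to the point x, -y, -z); pixel columns grow to the right and rows downward; lengths in m; the calibration is good to about 2 mm. The wrist camera is an equidistant fisheye: a pixel r from the principal point sees the ray r / f radians off the axis. A picture is of the moment at which its call begins: read the wrist's pose just before it.
- job_done(): hands the job in; it is judged then, once.
The state is a dict: "time": time; "joints": joint angles; "dq": joint speeds; "joint_torque": joint torques, N m; "tool_pos": TCP position; "tool_rot": TCP orientation; "contact_force": force on the tool from outside, world axes, zero at the start; "moment": the same for the moment, N m; "gripper_width": finger opening in m; "grasp_force": force on a finger pad.
Only numpy, scipy, OpenCV 4.12 (cv2) and the standard library are available. Lean on these libraries where they do the work, as an engineer would, in place of code of your own. Each camera call takes 0.05 s, during which the arm holds its last target. There are 200 camera calls.

## Working session

There is one attempt and no reset: what is moved stays moved. The work goes in short steps, Python scripts to look and compute and a tool call to move; the robot and the scene stay as the last step left them, time stands still between calls to the robot, and variables do not carry over. Pictures are saved under pics/ and viewed, at most 10 in all, crops included, and the job is handed in when it is done.

Besides the shell and the picture viewer there is one more tool, called after "Call:" by a JSON object that holds its "op" and its "data", one argument or row to a line. apply_moves: Moves the arm, as the interface text tells. Its arguments: {"type":"object","properties":{"deltas":{"type":"array","items":{"type":"array","items":{"type":"number"}}}},"required":["deltas"]}

```bash
mkdir -p pics; ls; python3 - <<'E'
from station import *
import cv2,pickle
s=read_state(); print(s)
for n in("top","scene"):
    d=snapshot(n); pickle.dump(d,open(n+".pkl","wb")); cv2.imwrite(f"pics/{n}0.png",d["pixels"][...,::-1])
    print(n,d["fx"],d["cx"],d["cy"],d["world_from_camera"], [k for k in d])
E
```

```text
pics
{'time': 0.0, 'joints': array([-1.27648316,  0.61592685, -0.01263091,  1.42492391,  0.00810779,
        1.10341311, -0.04044479]), 'dq': array([-2.76854942e-04, -4.43969292e-04,  1.33762203e-03,  7.05326092e-04,
       -2.55005377e-04, -1.26912635e-04, -2.06433523e-05]), 'joint_torque': array([ 7.05935781e-04, -4.69229615e+01,  2.59194346e-01, -1.71025747e+01,
        9.82625003e-03,  9.77088581e-03, -7.68822616e-06]), 'tool_pos': array([0.20471008, 0.61610042, 0.23012488]), 'tool_rot': array([ 1.59701027e-01,  9.87164558e-01, -1.29653809e-03, -1.90668139e-04]), 'contact_force': array([-0.39135451,  0.53756112, -0.10138727]), 'moment': array([ 0.01576744, -0.00542922, -0.00265586]), 'grasp_force': 0.0, 'gripper_width': 0.08608570636526454}
top 434.73899470240866 317.2872222967415 237.32281225715872 [[-7.32105026e-05  9.89793835e-01 -1.42506700e-01  3.27963623e-01]
 [-9.99944597e-01  1.42756738e-03  1.04290103e-02  1.44846957e-01]
 [ 1.05260080e-02  1.42499569e-01  9.89738893e-01  1.31306776e+00]
 [ 0.00000000e+00  0.00000000e+00  0.00000000e+00  1.00000000e+00]] ['pixels', 'depth', 'fx', 'fy', 'cx', 'cy', 'world_from_camera']
scene 562.5439835909154 312.8149401623441 234.37511859488046 [[ 0.85325606 -0.4364831   0.28537098  0.90057144]
 [ 0.52148868  0.71616426 -0.4638516  -0.4694466 ]
 [-0.00190911  0.54460192  0.83869249  1.13126882]
 [ 0.          0.          0.          1.        ]] ['pixels', 'depth', 'fx', 'fy', 'cx', 'cy', 'world_from_camera']
```

View pics/top0.png

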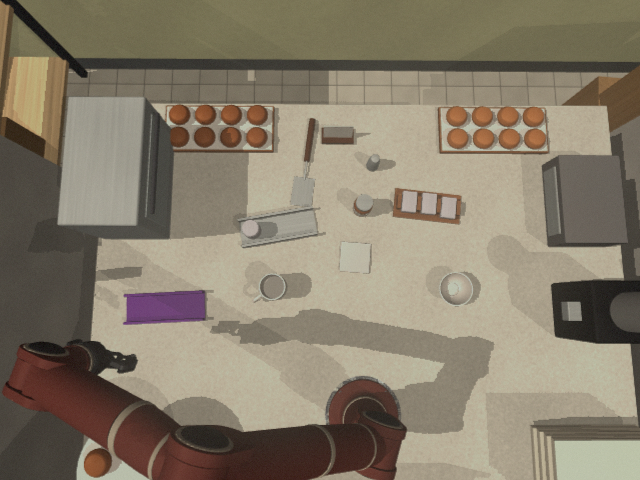

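View pics/scene0.png

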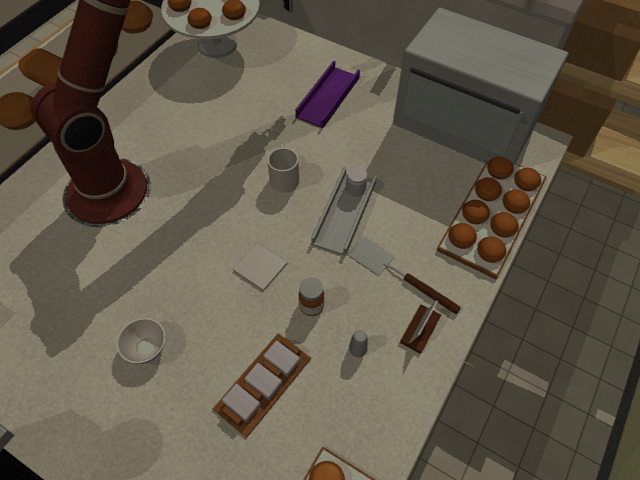

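The top view shows the rack with three tins at (427,205), the tile at (355,257), the steel trough at (279,227) with the round tin at (250,229), the jar at (363,204), the shaker at (373,162), the bowl at (457,289) and the mug at (270,287). There are two troughs. The steel one at (279,227) is the one meant; the purple one at (165,307) is the look-alike.

```bash
cat > h.py <<'E'
import numpy as np,cv2,pickle
def cast(d,uv,z):
    uv=np.atleast_2d(np.array(uv,float)); T=d["world_from_camera"]
    r=np.c_[(uv[:,0]-d["cx"])/d["fx"],-(uv[:,1]-d["cy"])/d["fy"],-np.ones(len(uv))]@T[:3,:3].T
    o=T[:3,3]; return o+r*((z-o[2])/r[:,2])[:,None]
def cloud(d):
    v,u=np.mgrid[:480,:640]; T=d["world_from_camera"]; D=d["depth"]
    P=np.stack([(u-d["cx"])/d["fx"]*D,-(v-d["cy"])/d["fy"]*D,-D],-1)
    return P@T[:3,:3].T+T[:3,3]
def rect(P):
    (c,s,a)=cv2.minAreaRect(np.float32(P[:,:2]*1000)); b=cv2.boxPoints((c,s,a))
    e=[b[1]-b[0],b[2]-b[1]]; L=max(e,key=np.linalg.norm)
    return np.round(c,1),np.round(sorted(s),1),round(float(np.degrees(np.arctan2(L[1],L[0]))),1)
E
python3 - <<'E'
from h import *
for n,bx in(("top",dict(rack=(385,180,470,230),tile=(330,235,380,280),trough=(232,200,325,252))),("scene",dict(rack=(205,325,320,440),tile=(225,235,295,295),trough=(300,155,385,265)))):
    d=pickle.load(open(n+".pkl","rb")); P=cloud(d); hsv=cv2.cvtColor(d["pixels"],cv2.COLOR_RGB2HSV)
    for k,(a,b,c,e) in bx.items():
        p=P[b:e,a:c]; h=p[...,2]
        q=h[np.isfinite(h)]; print(n,k,"z hist",np.histogram(q,[-.02,-.004,.004,.01,.014,.02,.026,.029,.035,.05,.07])[0])
        H=hsv[b:e,a:c]
        if k=="rack":
            m=((H[...,1]<70)&(h>.024)).astype(np.uint8)
            w=((H[...,1]>90)).astype(np.uint8)
            masks=[("lid",m,.032),("wood",w,.02)]
        elif k=="tile": masks=[("tile",((h>.004)&(h<.02)).astype(np.uint8),.008)]
        else: masks=[("wall",((h>.02)&(h<.04)).astype(np.uint8),.030),("all",((h>.003)).astype(np.uint8),.03),("round",(h>.05).astype(np.uint8),.06)]
        for nm,m,z in masks:
            cn,_=cv2.findContours(m,cv2.RETR_EXTERNAL,cv2.CHAIN_APPROX_NONE)
            for q in cn:
                if cv2.contourArea(q)<25: continue
                uv=q[:,0,:]+[a,b]; print(n,k,nm,rect(cast(d,uv,z)),"px",uv.mean(0).round())
d=pickle.load(open("top.pkl","rb"))["pixels"]
cv2.imwrite("pics/crop1.png",cv2.resize(d[170:285,230:480,::-1],None,fx=3.2,fy=3.2,interpolation=cv2.INTER_CUBIC))
E
```

```text
top rack z hist [ 262 2146  537   43   43  121  232  770   79    0]
top rack lid (array([ 604.6, -263. ]), array([46.6, 64.2]), -6.9) px [449. 207.]
top rack lid (array([ 617.3, -205.3]), array([45.3, 64.7]), -6.3) px [429. 203.]
top rack lid (array([ 622.8, -145. ]), array([46.5, 65. ]), -6.2) px [409. 201.]
top rack wood (array([ 628.3, -182.1]), array([18.4, 59.7]), -1.9) px [419. 199.]
top rack wood (array([ 612.5, -202. ]), array([ 88.4, 202.3]), 83.3) px [424. 208.]
top tile z hist [ 134 1276  707  120    3    0    0    0    0    0]
top tile tile (array([454.3,  17. ]), array([92.7, 93.3]), -5.1) px [356. 258.]
top trough z hist [ 258 2602 1069   93   57  113  158  209   20  236]
top trough wall (array([506.7, 243.6]), array([  9.7, 227.1]), -79.8) px [279. 239.]
top trough wall (array([585.2, 259. ]), array([ 10.1, 228.1]), -80.2) px [275. 213.]
top trough all (array([556.1, 252.6]), array([120.4, 230.5]), -79.9) px [283. 221.]
top trough round (array([534.2, 326.3]), array([49.4, 50.3]), 46.2) px [250. 228.]
scene rack z hist [1183 8209  880   56  126  291  761 1644   31    0
[... 290 characters left out ...]
), array([ 90. , 202.3]), 83.5) px [262. 384.]
scene tile z hist [ 527 2559 1043   52    0    0    0    0    0    0]
scene tile tile (array([458.7,  15.3]), array([89.7, 90.7]), -4.4) px [259. 265.]
scene trough z hist [1195 5798 1070   78  109  234  262  171   84  315]
scene trough wall (array([543.8, 309.2]), array([30.1, 49.5]), 27.5) px [355. 188.]
scene trough wall (array([588.5, 254.3]), array([  9.4, 231.6]), -79.7) px [359. 213.]
scene trough wall (array([510.8, 240.4]), array([ 10.8, 232.3]), -79.7) px [328. 204.]
scene trough all (array([550.8, 248.7]), array([ 95.6, 259.1]), -80.5) px [344. 209.]
scene trough round (array([538.2, 322.7]), array([49.1, 61.8]), -71.4) px [356. 176.]
```

View pics/crop1.png

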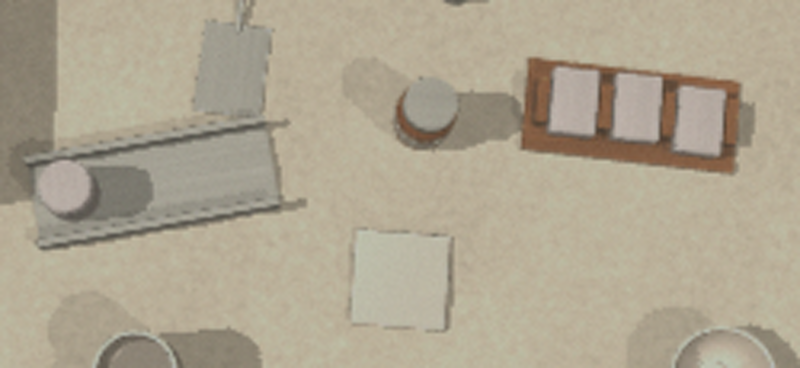

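The crop shows three alike tins in the wooden rack at crop (575,100), (637,107) and (700,120), the tile at (400,280), and the grey steel trough at (165,185) with the round tin at (67,187). This confirms the steel trough is the one meant. Averaging both views puts the tins at (624,-148), (619,-207) and (606,-265) mm, with their length at -6°. The tile is at (456,16) and the trough at (548,249) with its x at +10°. The sizes match those given.

Next I close the fingers and go over to the rack, with the tool's x along the tins' length.

Call:
{"op": "apply_moves", "data": {
  "deltas": [
    [0,0,0,0,0,0,-6.15],
    [0,0,0,0,0,0,-6.15],
    [0,-30,-28,0,0,0,0],
    [0,-30,-28,0,0,0,0],
    [0,-30,-28,0,0,0,0],
    [0,-30,-28,0,0,0,0],
    [0,-30,-28,0,0,0,0],
    [0,-30,-28,0,0,0,0]
  ]
}}

```text
time: 0.77
tool_pos: [0.367, 0.4288, 0.2309]
tool_rot: [0.053, 0.999, -0.0, -0.0]
contact_force: [0.7, -0.2, 0.2]
gripper_width: -0.0
grasp_force: 0.0
```

Call:
{"op": "apply_moves", "data": {
  "deltas": [
    [0,-30,-28,0,0,0,0],
    [0,-30,-28,0,0,0,0],
    [0,-30,-28,0,0,0,0],
    [0,-30,-28,0,0,0,0],
    [0,-30,-28,0,0,0,0],
    [0,-10,-40,0,0,0,0],
    [0,-10,-40,0,0,0,0],
    [0,-10,-40,0,0,0,0]
  ]
}}

```text
time: 1.43
tool_pos: [0.5176, 0.151, 0.2307]
tool_rot: [0.053, 0.999, -0.0, -0.001]
contact_force: [0.4, -0.8, -1.1]
gripper_width: 0.0002
grasp_force: 0.0
```

Call:
{"op": "apply_moves", "data": {
  "deltas": [
    [0,-10,-40,0,0,0,0],
    [0,-10,-40,0,0,0,0],
    [0,-10,-40,0,0,0,0],
    [0,-10,-40,0,0,0,0],
    [0,-10,-40,0,0,0,0],
    [0,-10,-40,0,0,0,0],
    [0,-10,-40,0,0,0,0],
    [0,0,0,0,0,0,0]
  ]
}}

```text
time: 2.1
tool_pos: [0.5564, -0.1458, 0.2309]
tool_rot: [0.061, 0.998, -0.005, -0.0]
contact_force: [-0.4, -1.5, -0.2]
gripper_width: 0.0001
grasp_force: 0.0
```

```bash
python3 - <<'E'
from station import *
import cv2,pickle
from scipy.spatial.transform import Rotation as R
s=read_state(); d=snapshot("wrist"); d["s"]=s; pickle.dump(d,open("w1.pkl","wb")); cv2.imwrite("pics/w1.png",d["pixels"][...,::-1])
M=R.from_quat(s["tool_rot"]).as_matrix()
print(s["time"],s["tool_pos"],M.round(4),s["joints"].round(3),s["contact_force"],s["gripper_width"]);print(d["T_tool_cam"].round(4),d["fx"],d["cx"],d["cy"])
E
```

```text
2.1 [ 0.55642474 -0.14578958  0.23086069] [[-9.925e-01  1.220e-01 -6.000e-04]
 [ 1.220e-01  9.925e-01 -9.300e-03]
 [-5.000e-04 -9.300e-03 -1.000e+00]] [ 0.199  0.496  0.023  1.651 -0.002  0.993  1.668] [-0.35248568 -1.49010635 -0.18667202] 0.00012174746683814789
[[ 8.000e-04  9.507e-01  3.100e-01  7.970e-02]
 [ 1.000e+00 -8.000e-04 -0.000e+00 -1.500e-03]
 [ 2.000e-04  3.100e-01 -9.507e-01 -1.425e-01]
 [ 0.000e+00  0.000e+00  0.000e+00  1.000e+00]] 371.64829954431775 321.26731577724064 241.6234955550302
```

View pics/w1.png

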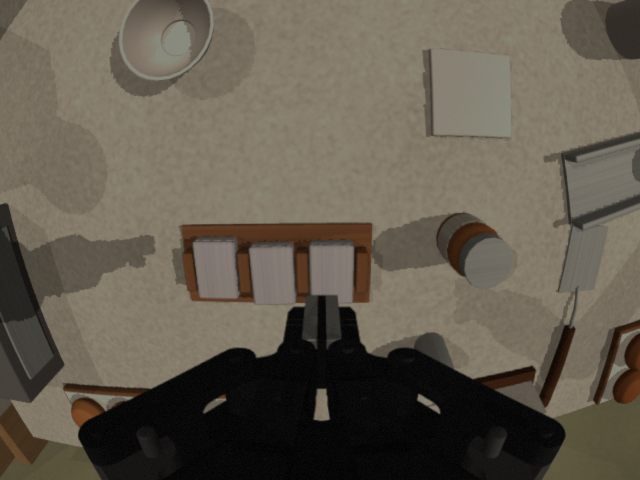

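The wrist view shows the rack at (278,263) with lids at (216,268), (274,272) and (332,270), the tile at (470,93), the jar at (475,250) and part of the trough at (610,185). I'll measure the lids from this third view.

```bash
cat >> h.py <<'E'
from scipy.spatial.transform import Rotation as R
def wrays(d):
    v,u=np.mgrid[:480,:640]; x=(u-d["cx"]); y=(v-d["cy"]); r=np.hypot(x,y)+1e-9; t=r/d["fx"]
    ray=np.stack([np.sin(t)*x/r,-np.sin(t)*y/r,-np.cos(t)],-1)
    Tt=np.eye(4); Tt[:3,:3]=R.from_quat(d["s"]["tool_rot"]).as_matrix(); Tt[:3,3]=d["s"]["tool_pos"]
    T=Tt@d["T_tool_cam"]; return ray@T[:3,:3].T,T[:3,3],ray
def wcast(d,z):
    r,o,_=wrays(d); return o+r*((z-o[2])/r[...,2])[...,None]
def wcloud(d):
    r,o,c=wrays(d); return o+r*(d["depth"]/-c[...,2])[...,None]
E
python3 - <<'E'
from h import *
d=pickle.load(open("w1.pkl","rb")); P=wcloud(d); H=cv2.cvtColor(d["pixels"],cv2.COLOR_RGB2HSV)
h=P[...,2]; print("table z",np.median(h[150:200,250:350]), "lid z",[round(float(np.median(h[262:276,u-8:u+8])),4) for u in(216,274,332)])
def go(nm,m,z,bx,amin=150):
    a,b,c,e=bx; mm=np.zeros((480,640),np.uint8); mm[b:e,a:c]=m[b:e,a:c]
    W=wcast(d,z)
    for q in cv2.findContours(mm,cv2.RETR_EXTERNAL,cv2.CHAIN_APPROX_NONE)[0]:
        if cv2.contourArea(q)>amin:
            uv=q[:,0,:]; print(nm,rect(W[uv[:,1],uv[:,0]]),"px",uv.mean(0).round())
go("lid",(h>.0285)&(H[...,1]<80),.032,(185,225,372,303))
go("tile",(h>.004)&(h<.02),.008,(415,40,525,145))
go("wall",(h>.024),.03,(555,120,640,230),20)
E
```

```text
table z -1.8793030784947096e-05 lid z [0.0321, 0.032, 0.032]
lid (array([ 616.6, -205.8]), array([45.5, 61.7]), -5.8) px [272. 275.]
lid (array([ 622.7, -149.2]), array([47.8, 62.1]), -6.8) px [330. 275.]
lid (array([ 605.5, -264.9]), array([44.3, 63.4]), -6.8) px [215. 269.]
tile (array([456.7,  16.3]), array([89.9, 91. ]), 85.7) px [469.  93.]
wall (array([596.2, 193.1]), array([ 10.9, 106.7]), -79.5) px [610. 215.]
wall (array([517. , 183.4]), array([  9.9, 114.6]), -79.8) px [606. 150.]
```

Call:
{"op": "apply_moves", "data": {
  "deltas": [
    [0,-5,1,30,0,0,0],
    [0,-5,1,30,0,0,0],
    [0,-5,1,30,0,0,0],
    [0,-5,1,30,0,0,0],
    [0,-5,1,30,0,0,0],
    [0,-4,0,25,0,0,0],
    [0,0,0,0,0,0,0],
    [0,0,0,0,0,0,0]
  ]
}}

```text
time: 2.82
tool_pos: [0.5859, -0.1294, 0.0551]
tool_rot: [0.052, 0.999, 0.001, -0.002]
contact_force: [-0.2, -0.1, 0.5]
gripper_width: 0.0003
grasp_force: 0.0
```

```bash
cat > st.py <<'E'
from station import *
from h import *
import sys
s=read_state(); M=R.from_quat(s["tool_rot"]).as_matrix(); p=s["tool_pos"]*1000
print("t",round(s["time"],2),"p",p.round(2),"ydir",np.degrees(np.arctan2(M[1,1],M[0,1])).round(2),"tilt",np.degrees(M[:2,2]).round(2),"F",s["contact_force"].round(2),"mom",s["moment"].round(3),"w",round(s["gripper_width"]*1000,1),"g",round(s["grasp_force"],1),"j7",s["joints"][6].round(2))
if len(sys.argv)>3:
    t=np.array(list(map(float,sys.argv[1:4]))); print("tool delta to target",(M.T@(t-p)).round(1))
E
python3 st.py 585.7 -144.1 33
```

```text
t 2.82 p [ 585.86 -129.4    55.09] ydir 84.0 tilt [-0.22  0.08] F [-0.16 -0.09  0.47] mom [-0.028 -0.039  0.018] w 0.3 g 0.0 j7 1.65
tool delta to target [ -1.5 -14.7  22.1]
```

Call:
{"op": "apply_moves", "data": {
  "deltas": [
    [0,-1,-8,8,0,0,0],
    [0,-0.5,-6.7,8,0,0,0],
    [0,0,0,4,0,0,0],
    [0,0,0,0,0,0,0],
    [0,0,0,0,0,0,0],
    [0,0,0,0,0,0,0],
    [0,0,0,1,0,0,0],
    [0,0,0,0,0,0,0]
  ]
}}

```text
time: 3.48
tool_pos: [0.587, -0.1453, 0.0355]
tool_rot: [0.053, 0.999, 0.0, 0.0]
contact_force: [-0.6, -0.3, 0.2]
gripper_width: 0.0
grasp_force: 0.0
```

```bash
python3 st.py 585.7 -144.1 32
```

```text
t 3.48 p [ 587.04 -145.3    35.54] ydir 83.95 tilt [0.03 0.01] F [-0.59 -0.26  0.18] mom [ 0.01   0.006 -0.017] w 0.0 g 0.0 j7 1.67
tool delta to target [1.5 1.  3.5]
```

Call:
{"op": "apply_moves", "data": {
  "deltas": [
    [0,1.5,0.5,1,0,0,0],
    [0,0,0,1,0,0,0],
    [0,0,0,1,0,0,0],
    [0,0,0,0.5,0,0,0],
    [0,0,0,0.5,0,0,0],
    [0,0,0,0,0,0,0],
    [0,0,0,0,0,0,0],
    [0,0,0,0,0,0,0]
  ]
}}

```text
time: 4.15
tool_pos: [0.5854, -0.1448, 0.0319]
tool_rot: [0.053, 0.999, 0.0, -0.0]
contact_force: [-1.8, 0.1, 5.6]
gripper_width: -0.0001
grasp_force: 2.8
```

```bash
python3 st.py 585.7 -144.1 31
```

```text
t 4.15 p [ 585.4  -144.79   31.9 ] ydir 83.93 tilt [-0.    0.01] F [-1.76  0.1   5.64] mom [ 0.161  0.349 -0.003] w -0.1 g 2.8 j7 1.67
tool delta to target [-0.2  0.7  0.9]
```

Call:
{"op": "apply_moves", "data": {
  "deltas": [
    [0,0,0,0.4,0,0,0],
    [0,0,0,0,0,0,0],
    [0,0,0,0,0,0,0],
    [0,0,0,0,0,0,0],
    [0,0,0,0,0,0,0],
    [0,0,0,0,0,0,0],
    [0,0,0,0,0,0,0],
    [0,0,0,0,0,0,0]
  ]
}}

```text
time: 4.82
tool_pos: [0.5854, -0.1448, 0.0318]
tool_rot: [0.053, 0.999, 0.0, 0.0]
contact_force: [-1.7, 0.5, 6.8]
gripper_width: -0.0003
grasp_force: 3.6
```

```bash
python3 st.py 580.2 -202.6 38
```

```text
t 4.82 p [ 585.4  -144.82   31.83] ydir 83.93 tilt [0.01 0.01] F [-1.7   0.51  6.76] mom [0.195 0.418 0.015] w -0.3 g 3.6 j7 1.67
tool delta to target [ -0.9 -58.   -6.2]
```

Steady at 6.8 N with the lid at 31.8 mm, so this tin doesn't rock. On to the middle tin.

Call:
{"op": "apply_moves", "data": {
  "deltas": [
    [0,0,0,-7,0,0,0],
    [0,0,-4,0,0,0,0],
    [0,0,-15,0,0,0,0],
    [0,-0.5,-20,0,0,0,0],
    [0,-0.4,-15,0,0,0,0],
    [0,0,-4,0,0,0,0],
    [0,0,0,0,0,0,0],
    [0,0,0,2,0,0,0]
  ]
}}

```text
time: 5.48
tool_pos: [0.5805, -0.202, 0.036]
tool_rot: [0.053, 0.999, 0.0, 0.0]
contact_force: [0.1, 0.7, -0.0]
gripper_width: 0.0001
grasp_force: 0.0
```

Call:
{"op": "apply_moves", "data": {
  "deltas": [
    [0,0,0,1,0,0,0],
    [0,0,0,1,0,0,0],
    [0,0,0,1,0,0,0],
    [0,0,0,1,0,0,0],
    [0,0,0,0.5,0,0,0],
    [0,0,0,0.4,0,0,0],
    [0,0,0,0,0,0,0],
    [0,0,0,0,0,0,0]
  ]
}}

```text
time: 6.15
tool_pos: [0.5803, -0.2026, 0.0311]
tool_rot: [0.053, 0.999, -0.0, 0.0]
contact_force: [-0.1, 0.8, 0.6]
gripper_width: -0.0002
grasp_force: 0.2
```

```bash
python3 st.py 580.2 -202.6 31
```

```text
t 6.15 p [ 580.29 -202.62   31.06] ydir 83.93 tilt [ 0.01 -0.  ] F [-0.09  0.75  0.58] mom [ 0.107 -0.022 -0.021] w -0.2 g 0.2 j7 1.76
tool delta to target [0.1 0.  0.1]
```

Call:
{"op": "apply_moves", "data": {
  "deltas": [
    [0,0,0,0.5,0,0,0],
    [0,0,0,0.5,0,0,0],
    [0,0,0,0.5,0,0,0],
    [0,0,0,0.3,0,0,0],
    [0,0,0,0,0,0,0],
    [0,0,0,0,0,0,0],
    [0,0,0,0,0,0,0],
    [0,0,0,0,0,0,0]
  ]
}}

```text
time: 6.82
tool_pos: [0.5799, -0.2028, 0.0292]
tool_rot: [0.053, 0.999, -0.0, -0.0]
contact_force: [-2.4, 0.4, 1.7]
gripper_width: 0.0001
grasp_force: 1.0
```

```bash
python3 st.py 580.2 -202.6 31; python3 - <<'E'
from station import *
import cv2,pickle
s=read_state(); d=snapshot("wrist"); d["s"]=s; pickle.dump(d,open("w2.pkl","wb")); cv2.imwrite("pics/w2.png",d["pixels"][...,::-1])
E
```

```text
t 6.82 p [ 579.93 -202.83   29.21] ydir 83.92 tilt [-0.03 -0.01] F [-2.4   0.41  1.72] mom [ 0.01   0.445 -0.009] w 0.1 g 1.0 j7 1.76
tool delta to target [-0.2  0.3 -1.8]
```

View pics/w2.png

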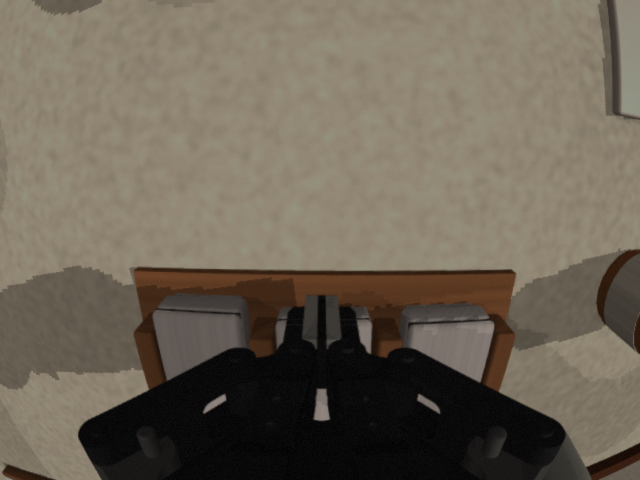

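The middle tin sank from 32 to 29.2 mm under about 2 N and pushed outward, so it is the one that rocks. In the picture the fingers rest on its near rim at (322,310), with the two neighbours level at (200,305) and (447,312). I lift off, centre over it and turn to grip its short ends.

Call:
{"op": "apply_moves", "data": {
  "deltas": [
    [0,0,0,-20,0,0,0],
    [0,0,0,-30,0,0,0],
    [0.5,-19,0,-25,0,0,0],
    [1,-19,0,0,0,0,6.94],
    [1,0,0,0,0,0,6.94],
    [1,0,0,0,0,0,6.94],
    [1,0,0,0,0,0,6.94],
    [1,0,0,0,0,0,6.94]
  ]
}}

```text
time: 7.53
tool_pos: [0.6189, -0.2068, 0.1042]
tool_rot: [0.351, 0.936, 0.0, 0.001]
contact_force: [-0.3, -0.1, 0.2]
gripper_width: 0.0719
grasp_force: 0.0
```

Call:
{"op": "apply_moves", "data": {
  "deltas": [
    [1,0,0,0,0,0,6.94],
    [1,0,0,0,0,0,6.94],
    [1,0,0,0,0,0,6.94],
    [1,0,0,0,0,0,6.94],
    [1,0,0,0,0,0,6.94],
    [1,0,0,0,0,0,6.94],
    [1,0,0,0,0,0,6.94],
    [1,0,0,0,0,0,6.94]
  ]
}}

```text
time: 8.2
tool_pos: [0.6189, -0.2067, 0.1042]
tool_rot: [0.747, 0.665, 0.0, 0.001]
contact_force: [0.3, -1.1, 0.6]
gripper_width: 0.0848
grasp_force: 0.0
```

Call:
{"op": "apply_moves", "data": {
  "deltas": [
    [1,0,0,0,0,0,0],
    [1,0,0,0,0,0,0],
    [1,0,0,0,0,0,0],
    [1,0,0,0,0,0,0],
    [1,0,0,0,0,0,0],
    [1,0,0,0,0,0,0],
    [1,0,0,0,0,0,0],
    [1,0,0,0,0,0,0]
  ]
}}

```text
time: 8.87
tool_pos: [0.6179, -0.2068, 0.1043]
tool_rot: [0.745, 0.667, 0.0, 0.0]
contact_force: [-0.4, 0.2, -0.4]
gripper_width: 0.0858
grasp_force: 0.0
```

```bash
python3 st.py 618 -206.8 50; python3 - <<'E'
from station import *
from h import *
s=read_state(); d=snapshot("wrist"); d["s"]=s; pickle.dump(d,open("w3.pkl","wb")); cv2.imwrite("pics/w3.png",d["pixels"][...,::-1])
d=snapshot("scene")
P=cloud(d);H=cv2.cvtColor(d["pixels"],cv2.COLOR_RGB2HSV)
E
```

```text
t 8.87 p [ 617.95 -206.84  104.26] ydir -6.29 tilt [ 0. -0.] F [-0.4   0.2  -0.42] mom [-0.009  0.039  0.002] w 85.8 g 0.0 j7 0.51
tool delta to target [ 0.   0.  54.3]
```

View pics/w3.png

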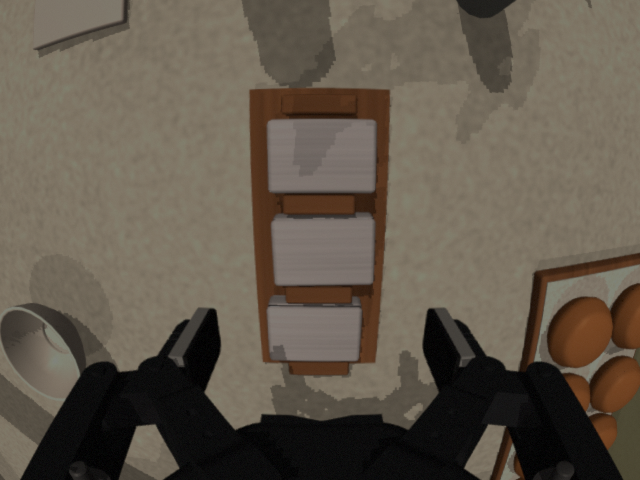

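The picture shows the three tins in the rack at (321,155), (322,248) and (315,330), with the open fingers at (200,340) and (440,340) evenly about the middle tin. I'll measure the lids again to check.

```bash
python3 - <<'E'
from h import *
d=pickle.load(open("w3.pkl","rb")); P=wcloud(d); H=cv2.cvtColor(d["pixels"],cv2.COLOR_RGB2HSV)
h=P[...,2]; mm=np.zeros((480,640),np.uint8); m=(h>.0285)&(H[...,1]<80); mm[110:365,250:390]=m[110:365,250:390]
W=wcast(d,.032)
for q in cv2.findContours(mm,cv2.RETR_EXTERNAL,cv2.CHAIN_APPROX_NONE)[0]:
    if cv2.contourArea(q)>300:
        uv=q[:,0,:]; print(rect(W[uv[:,1],uv[:,0]]),"px",uv.mean(0).round())
E
```

```text
(array([ 606.5, -264.3]), array([44.6, 63. ]), -7.1) px [314. 332.]
(array([ 618.9, -206.2]), array([43.6, 63. ]), -5.5) px [323. 251.]
(array([ 624.5, -147.3]), array([42.9, 63.1]), -6.2) px [322. 155.]
```

Call:
{"op": "apply_moves", "data": {
  "deltas": [
    [1,0,0.5,15,0,0,0],
    [1,0,0,25,0,0,0],
    [1,0,0,25,0,0,0],
    [1,0,0,20,0,0,0],
    [1,0,0,10,0,0,0],
    [1,0,0,4,0,0,0],
    [1,0,0,0,0,0,0],
    [1,0,0,0,0,0,0]
  ]
}}

```text
time: 9.63
tool_pos: [0.6193, -0.2073, 0.0062]
tool_rot: [0.745, 0.667, 0.0, 0.001]
contact_force: [0.2, -1.2, 0.1]
gripper_width: 0.0854
grasp_force: 0.0
```

Call:
{"op": "apply_moves", "data": {
  "deltas": [
    [0,0,0,0,0,0,0],
    [0,0,0,0,0,0,0],
    [0,0,0,0,0,0,0],
    [0,0,0,0,0,0,0],
    [0,0,0,0,0,0,0],
    [0,0,0,0,0,0,0],
    [0,0,0,0,0,0,0],
    [0,0,0,0,0,0,0]
  ]
}}

```text
time: 10.3
tool_pos: [0.6197, -0.2075, 0.0071]
tool_rot: [0.745, 0.667, 0.001, 0.002]
contact_force: [-0.7, 0.4, 4.9]
gripper_width: 0.0628
grasp_force: 68.0
```

```bash
python3 st.py 618 -206.8 60
```

```text
t 10.3 p [ 619.67 -207.46    7.12] ydir -6.3 tilt [ 0.18 -0.07] F [-0.73  0.39  4.91] mom [0.027 0.144 0.048] w 62.8 g 68.0 j7 0.56
tool delta to target [  0.4  -1.6 -52.9]
```

Gripped at 62.8 mm and 68 N. Now I lift and carry it to the tile.

Call:
{"op": "apply_moves", "data": {
  "deltas": [
    [0,0,0,-3,0,0,0],
    [0,0,0,-7,0,0,0],
    [0,0,0,-15,0,0,0],
    [0,0,0,-25,0,0,0],
    [0,0,0,-30,0,0,0],
    [0,0,0,-30,0,0,0],
    [0,0,0,-20,0,0,0],
    [0,5,-4.6,-8,0,0,0]
  ]
}}

```text
time: 10.97
tool_pos: [0.6161, -0.2036, 0.1471]
tool_rot: [0.745, 0.667, 0.001, 0.004]
contact_force: [0.6, -1.6, -1.3]
gripper_width: 0.0628
grasp_force: 67.3
```

Call:
{"op": "apply_moves", "data": {
  "deltas": [
    [0,15,-13.7,0,0,0,0],
    [0,28,-25.5,0,0,0,0],
    [0,30,-27.4,0,0,0,0],
    [0,30,-27.4,0,0,0,0],
    [0,30,-27.4,0,0,0,0],
    [0,30,-27.4,0,0,0,0],
    [0,24,-21.9,0,0,0,0],
    [0,12.4,-11.1,0,0,0,0]
  ]
}}

```text
time: 11.63
tool_pos: [0.4501, 0.0216, 0.1419]
tool_rot: [0.743, 0.669, -0.002, -0.004]
contact_force: [0.9, -0.5, -2.7]
gripper_width: 0.0627
grasp_force: 67.2
```

Call:
{"op": "apply_moves", "data": {
  "deltas": [
    [0,0,0,0,0,0,-4.1],
    [0,0,0,0,0,0,-4.1],
    [0,0,0,0,0,0,-4.1],
    [0,0,0,0,0,0,-4.1],
    [0,0,0,0,0,0,0],
    [0,0,0,0,0,0,0],
    [0,0,0,0,0,0,0],
    [0,0,0,0,0,0,0]
  ]
}}

```text
time: 12.3
tool_pos: [0.4552, 0.0169, 0.143]
tool_rot: [0.642, 0.766, -0.0, -0.0]
contact_force: [0.1, 0.4, -1.8]
gripper_width: 0.0628
grasp_force: 67.1
```

```bash
python3 st.py 456.7 16.3 11;  python3 - <<'E'
from station import *
from h import *
s=read_state(); d=snapshot("wrist"); d["s"]=s; pickle.dump(d,open("w4.pkl","wb")); cv2.imwrite("pics/w4.png",d["pixels"][...,::-1])
E
```

```text
t 12.3 p [455.19  16.88 142.96] ydir 10.04 tilt [-0.05 -0.01] F [ 0.06  0.37 -1.81] mom [0.022 0.015 0.045] w 62.8 g 67.1 j7 0.42
tool delta to target [ -0.8   1.5 132. ]
```

View pics/w4.png

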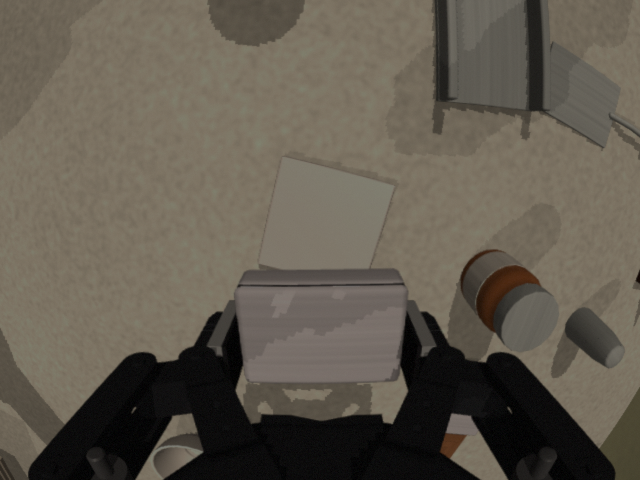

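The tin at (322,330) is held level in the fingers above the tile at (325,210), the jar at (510,295) is clear, and the trough's end shows at (490,55). I lower to just above the tile and measure the trough walls from this view.

Call:
{"op": "apply_moves", "data": {
  "deltas": [
    [0,0,1,10,0,0,0],
    [0,0,0,25,0,0,0],
    [0,0,0,30,0,0,0],
    [0,0,0,30,0,0,0],
    [0,0,0,20,0,0,0],
    [0,0,0,10,0,0,0],
    [0,0,0,4,0,0,0],
    [0,0,0,0,0,0,0]
  ]
}}

```text
time: 13.02
tool_pos: [0.4561, 0.0168, 0.0129]
tool_rot: [0.642, 0.766, -0.001, -0.001]
contact_force: [-0.6, 0.2, -2.1]
gripper_width: 0.0626
grasp_force: 67.0
```

Call:
{"op": "apply_moves", "data": {
  "deltas": [
    [0,0,0,0,0,0,0],
    [0,0,0,0,0,0,0],
    [0,0,0,1,0,0,0],
    [0,0,0,1,0,0,0],
    [0,0,0,1,0,0,0],
    [0,0,0,0.5,0,0,0],
    [0,0,0,0,0,0,0],
    [0,0,0,0,0,0,0]
  ]
}}

```text
time: 13.68
tool_pos: [0.4566, 0.017, 0.0107]
tool_rot: [0.642, 0.767, -0.0, -0.0]
contact_force: [0.1, -0.1, -2.5]
gripper_width: 0.0623
grasp_force: 67.0
```

```bash
python3 st.py 456.7 16.3 9;  python3 - <<'E'
from h import *
d=pickle.load(open("w4.pkl","rb")); P=wcloud(d); h=P[...,2]
mm=np.zeros((480,640),np.uint8); mm[0:118,425:560]=((h>.025)&(h<.04))[0:118,425:560]; W=wcast(d,.03)
for q in cv2.findContours(mm,cv2.RETR_EXTERNAL,cv2.CHAIN_APPROX_NONE)[0]:
    if cv2.contourArea(q)>50: uv=q[:,0,:]; print(rect(W[uv[:,1],uv[:,0]]),"px",uv.mean(0).round())
mm[:]=0; mm[145:275,250:400]=((h>.004)&(h<.02))[145:275,250:400]
E
```

```text
t 13.68 p [456.56  17.    10.74] ydir 10.1 tilt [-0. -0.] F [ 0.08 -0.06 -2.48] mom [-0.015  0.037 -0.014] w 62.3 g 67.0 j7 0.56
tool delta to target [-0.7  0.   1.7]
(array([596.3, 190.1]), array([11.1, 91.7]), -79.7) px [544.  54.]
(array([520. , 167.7]), array([ 9.9, 75.3]), -79.7) px [451.  49.]
```

Call:
{"op": "apply_moves", "data": {
  "deltas": [
    [0,0,0,0.5,0,0,0],
    [0,0,0,0,0,0,0],
    [0,0,0,0.5,0,0,0],
    [0,0,0,0,0,0,0],
    [0,0,0,0.5,0,0,0],
    [0,0,0,0,0,0,0],
    [0,0,0,0,0,0,0],
    [0,0,0,0,0,0,0]
  ]
}}

```text
time: 14.35
tool_pos: [0.4566, 0.017, 0.0092]
tool_rot: [0.642, 0.767, -0.0, -0.0]
contact_force: [-1.0, 0.2, -1.8]
gripper_width: 0.0625
grasp_force: 67.0
```

```bash
python3 st.py 456.7 16.3 9
```

```text
t 14.35 p [456.56  16.98   9.2 ] ydir 10.1 tilt [-0. -0.] F [-1.01  0.24 -1.78] mom [0.007 0.015 0.041] w 62.5 g 67.0 j7 0.56
tool delta to target [-0.7  0.   0.2]
```

Call:
{"op": "apply_moves", "data": {
  "deltas": [
    [0,0,0,0.4,0,0,0],
    [0,0,0,0,0,0,0],
    [0,0,0,0.4,0,0,0],
    [0,0,0,0,0,0,0],
    [0,0,0,0,0,0,0],
    [0,0,0,0,0,0,0],
    [0,0,0,0,0,0,0],
    [0,0,0,0,0,0,0]
  ]
}}

```text
time: 15.02
tool_pos: [0.4566, 0.017, 0.009]
tool_rot: [0.642, 0.767, 0.0, 0.0]
contact_force: [-1.4, 0.1, 5.5]
gripper_width: 0.0626
grasp_force: 68.2
```

```bash
python3 st.py 456.7 16.3 9
```

```text
t 15.02 p [456.61  16.99   9.04] ydir 10.1 tilt [0.03 0.02] F [-1.35  0.12  5.53] mom [-0.039  0.249  0.003] w 62.6 g 68.2 j7 0.56
tool delta to target [-0.7 -0.   0. ]
```

The tin is seated on the tile at TCP z = 9.0 mm. I let go, rise and turn 90°.

Call:
{"op": "apply_moves", "data": {
  "deltas": [
    [0.3,0,0,-0.4,0,0,0],
    [1,0,0,0,0,0,0],
    [1,0,0,0,0,0,0],
    [1,0,0,0,0,0,0],
    [1,0,0,0,0,0,0],
    [1,0,0,-15,0,0,0],
    [1,0,0,-30,0,0,0],
    [1,0,0,-35,0,0,0]
  ]
}}

```text
time: 15.68
tool_pos: [0.4551, 0.0168, 0.0884]
tool_rot: [0.642, 0.766, -0.002, -0.002]
contact_force: [0.8, -0.4, -0.1]
gripper_width: 0.0853
grasp_force: 0.0
```

Call:
{"op": "apply_moves", "data": {
  "deltas": [
    [1,0,0,-20,0,0,-3.1],
    [1,0,0,0,0,0,-6.9],
    [1,0,0,0,0,0,-6.9],
    [1,0,0,0,0,0,-6.9],
    [1,0,0,0,0,0,-6.9],
    [1,0,0,0,0,0,-6.9],
    [1,0,0,0,0,0,-6.9],
    [1,0,0,0,0,0,-6.9]
  ]
}}

```text
time: 16.35
tool_pos: [0.4564, 0.0169, 0.1088]
tool_rot: [0.243, 0.97, -0.0, -0.0]
contact_force: [0.2, 0.2, 0.3]
gripper_width: 0.0858
grasp_force: 0.0
```

Call:
{"op": "apply_moves", "data": {
  "deltas": [
    [1,0,0,0,0,0,-6.9],
    [1,0,0,0,0,0,-6.9],
    [1,0,0,0,0,0,-6.9],
    [1,0,0,0,0,0,-6.9],
    [1,0,0,0,0,0,-6.9],
    [1,0,0,0,0,0,-4.1],
    [1,0,0,0,0,0,0],
    [1,0,0,0,0,0,0]
  ]
}}

```text
time: 17.02
tool_pos: [0.4565, 0.0168, 0.1087]
tool_rot: [-0.087, 0.996, 0.0, -0.0]
contact_force: [-0.9, 0.1, -0.8]
gripper_width: 0.0854
grasp_force: 0.0
```

```bash
python3 st.py 456.6 17 9;  python3 - <<'E'
from station import *
from h import *
s=read_state(); d=snapshot("wrist"); d["s"]=s; pickle.dump(d,open("w5.pkl","wb")); cv2.imwrite("pics/w5.png",d["pixels"][...,::-1])
P=wcloud(d);h=P[...,2]; m=((h>.0305)&(h<.04)&(np.hypot(P[...,0]-.4566,P[...,1]-.017)<.045)).astype(np.uint8); W=wcast(d,.034)
for q in cv2.findContours(m,cv2.RETR_EXTERNAL,cv2.CHAIN_APPROX_NONE)[0]:
    if cv2.contourArea(q)>200: uv=q[:,0,:]; print(rect(W[uv[:,1],uv[:,0]]),"px",uv.mean(0).round(),"z",np.median(h[m>0]))
E
```

```text
t 17.02 p [456.45  16.78 108.74] ydir 99.96 tilt [-0.02  0.  ] F [-0.89  0.13 -0.77] mom [ 0.019  0.008 -0.018] w 85.4 g 0.0 j7 1.58
tool delta to target [-0.2  0.2 99.7]
(array([454.9,  16.9]), array([43.6, 63.1]), 10.7) px [324. 251.] z 0.03388386925226991
```

View pics/w5.png

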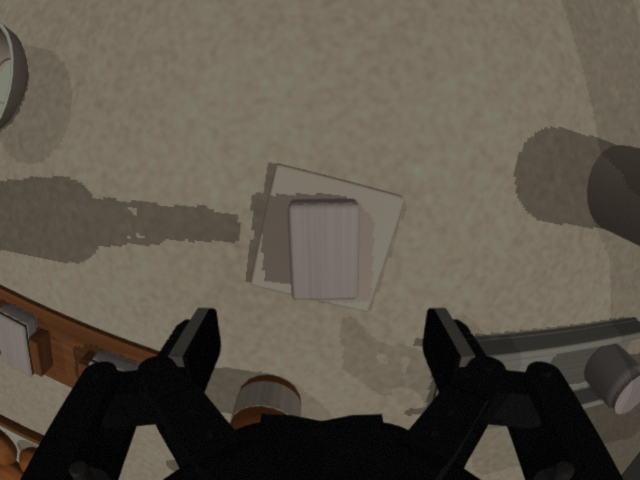

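The tin stands upright at (324,251) on the tile, released: lid height 34 mm, length at about 10°, with the fingers now across its long sides. I go down and take it.

Call:
{"op": "apply_moves", "data": {
  "deltas": [
    [1,0,0,15,0,0,0],
    [1,0,0,25,0,0,0],
    [1,0,0,25,0,0,0],
    [1,0,0,20,0,0,0],
    [1,0,0,10,0,0,0],
    [1,0,0,3.7,0,0,0],
    [1,0,0,0,0,0,0],
    [1,0,0,0,0,0,0]
  ]
}}

```text
time: 17.73
tool_pos: [0.457, 0.017, 0.0104]
tool_rot: [-0.088, 0.996, -0.0, 0.0]
contact_force: [-0.9, 0.0, -0.2]
gripper_width: 0.0854
grasp_force: 0.0
```

Call:
{"op": "apply_moves", "data": {
  "deltas": [
    [0,0,0,0,0,0,0],
    [0,0,0,0,0,0,0],
    [0,0,0,0,0,0,0],
    [0,0,0,0,0,0,0],
    [0,0,0,0,0,0,0],
    [0,0,0,0,0,0,0],
    [0,0,0,0,0,0,0],
    [0,0,0,0,0,0,0]
  ]
}}

```text
time: 18.4
tool_pos: [0.4571, 0.0172, 0.011]
tool_rot: [-0.088, 0.996, 0.0, 0.001]
contact_force: [-0.2, 0.7, 5.4]
gripper_width: 0.0429
grasp_force: 60.6
```

```bash
python3 st.py 553.9 209.9 120
```

```text
t 18.4 p [457.13  17.22  11.04] ydir 100.11 tilt [0.1  0.02] F [-0.17  0.69  5.41] mom [0.079 0.146 0.004] w 42.9 g 60.6 j7 1.55
tool delta to target [-129.3  172.7 -108.7]
```

Gripped at 42.9 mm. Now I lift and carry it over the trough.

Call:
{"op": "apply_moves", "data": {
  "deltas": [
    [0,0,0,-3,0,0,0],
    [0,0,0,-7,0,0,0],
    [0,0,0,-15,0,0,0],
    [0,0,0,-25,0,0,0],
    [0,0,0,-30,0,0,0],
    [0,0,0,-30,0,0,0],
    [0,-3,4,-15,0,0,0],
    [0,-7,9,-5,0,0,0]
  ]
}}

```text
time: 19.07
tool_pos: [0.4647, 0.0302, 0.1429]
tool_rot: [-0.086, 0.996, -0.001, 0.002]
contact_force: [1.6, -0.2, -1.9]
gripper_width: 0.043
grasp_force: 61.6
```

Call:
{"op": "apply_moves", "data": {
  "deltas": [
    [0,-15,20,0,0,0,0],
    [0,-20,27,0,0,0,0],
    [0,-21,28,0,0,0,0],
    [0,-21,28,0,0,0,0],
    [0,-18,25,0,0,0,0],
    [0,-13,18,0,0,0,0],
    [0,-7,9,0,0,0,0],
    [0,-4,5,0,0,0,0]
  ]
}}

```text
time: 19.73
tool_pos: [0.5525, 0.2123, 0.1388]
tool_rot: [-0.09, 0.996, 0.0, -0.001]
contact_force: [-0.7, 0.1, -2.7]
gripper_width: 0.0431
grasp_force: 61.4
```

Call:
{"op": "apply_moves", "data": {
  "deltas": [
    [0,0,0,0,0,0,0],
    [0,0,0,0,0,0,0],
    [0,0,0,0,0,0,0],
    [0,0,0,0,0,0,0],
    [0,0,0,0,0,0,0],
    [0,0,0,0,0,0,0],
    [0,0,0,0,0,0,0],
    [0,0,0,0,0,0,0]
  ]
}}

```text
time: 20.4
tool_pos: [0.5532, 0.2097, 0.1402]
tool_rot: [-0.088, 0.996, -0.0, 0.0]
contact_force: [-0.4, 0.0, -1.9]
gripper_width: 0.043
grasp_force: 61.4
```

```bash
python3 st.py 553.9 209.9 120;  python3 - <<'E'
from station import *
from h import *
s=read_state(); d=snapshot("wrist"); d["s"]=s; pickle.dump(d,open("w6.pkl","wb")); cv2.imwrite("pics/w6.png",d["pixels"][...,::-1])
P=wcloud(d);h=P[...,2]; m=((h>.025)&(h<.035)&(P[...,0]>.45)&(P[...,0]<.65)&(P[...,1]>.1)&(P[...,1]<.4)).astype(np.uint8); W=wcast(d,.03)
for q in cv2.findContours(m,cv2.RETR_EXTERNAL,cv2.CHAIN_APPROX_NONE)[0]:
    if cv2.contourArea(q)>40: uv=q[:,0,:]; print(rect(W[uv[:,1],uv[:,0]]),"px",uv.mean(0).round())
# held tin lid
m=((h>.08)&(h<.2)).astype(np.uint8); tz=s["tool_pos"][2]-.003+.026; print("lid z expected",tz)
P2=P[(abs(h-tz)<.004)&(np.hypot(P[...,0]-s["tool_pos"][0],P[...,1]-s["tool_pos"][1])<.05)]
print(len(P2), rect(P2), np.median(P2[:,2]))
E
```

```text
t 20.4 p [553.23 209.7  140.24] ydir 100.08 tilt [ 0. -0.] F [-0.36  0.02 -1.92] mom [-0.023  0.043  0.032] w 43.0 g 61.4 j7 1.29
tool delta to target [-0.7  0.1 20.2]
(array([602.9, 158.3]), array([ 9.3, 25.5]), -78.7) px [246. 289.]
(array([576.4, 302. ]), array([ 9.9, 86. ]), -79.9) px [430. 288.]
(array([527.8, 310.6]), array([19.9, 48. ]), -23.9) px [461. 228.]
(array([507. , 244.2]), array([  9. , 228.5]), -79.9) px [374. 186.]
lid z expected 0.1632397658882153
16402 (array([551.5, 208.1]), array([63.7, 70.1]), -79.9) 0.16295639647800156
```

View pics/w6.png

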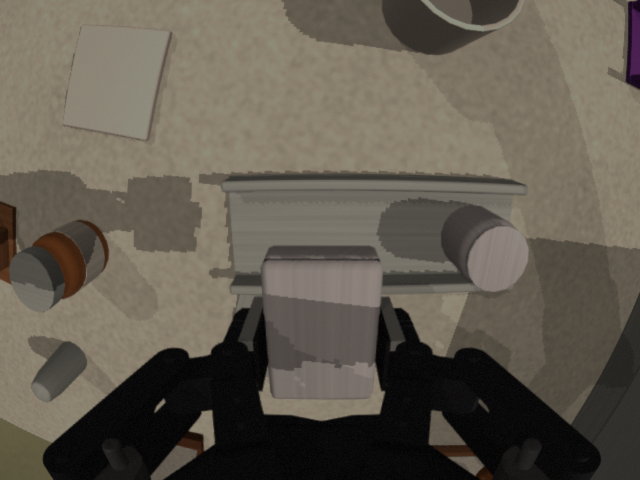

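The tin at (320,325) hangs level over the steel trough, whose near wall is at (374,186) and far wall at (430,288), with the round tin at (497,255) well to the right. The tin needs about 1.6 mm more in +x to be centred. I correct that and lower to just above the walls, then feel my way in.

Call:
{"op": "apply_moves", "data": {
  "deltas": [
    [0,-1.6,0,10,0,0,0],
    [0,0,0,20,0,0,0],
    [0,0,0,25,0,0,0],
    [0,0,0,25,0,0,0],
    [0,0,0,15,0,0,0],
    [0,0,0,5,0,0,0],
    [0,0,0,0,0,0,0],
    [0,0,0,0,0,0,0]
  ]
}}

```text
time: 21.12
tool_pos: [0.5553, 0.2105, 0.0403]
tool_rot: [-0.088, 0.996, 0.0, 0.0]
contact_force: [-0.2, -0.1, -2.6]
gripper_width: 0.0425
grasp_force: 61.4
```

```bash
python3 st.py 554.8 210 30;  python3 - <<'E'
from station import *
from h import *
s=read_state(); d=snapshot("wrist"); d["s"]=s; pickle.dump(d,open("w7.pkl","wb"))
P=wcloud(d);h=P[...,2]; m=((h>.025)&(h<.035)&(P[...,0]>.45)&(P[...,0]<.65)&(P[...,1]>.1)&(P[...,1]<.4)).astype(np.uint8); W=wcast(d,.03)
ex=np.array([.9845,.1754])
for q in cv2.findContours(m,cv2.RETR_EXTERNAL,cv2.CHAIN_APPROX_NONE)[0]:
    if cv2.contourArea(q)>40: uv=q[:,0,:]; r=rect(W[uv[:,1],uv[:,0]]); print(r,"px",uv.mean(0).round(),"ex",ex@r[0])
H=cv2.cvtColor(d["pixels"],cv2.COLOR_RGB2HSV); tz=s["tool_pos"][2]+.023
m=((abs(h-tz)<.003)&(H[...,2]>75)&(np.hypot(P[...,0]-s["tool_pos"][0],P[...,1]-s["tool_pos"][1])<.05)).astype(np.uint8)
m=cv2.morphologyEx(m,cv2.MORPH_OPEN,np.ones((5,5),np.uint8)); q=max(cv2.findContours(m,cv2.RETR_EXTERNAL,cv2.CHAIN_APPROX_NONE)[0],key=cv2.contourArea)[:,0]
r=rect(wcast(d,tz)[q[:,1],q[:,0]]); print("lid",r,ex@r[0],"tcp",ex@s["tool_pos"][:2]*1000)
E
```

```text
t 21.12 p [555.29 210.47  40.25] ydir 100.11 tilt [0.04 0.02] F [-0.18 -0.08 -2.6 ] mom [-0.003 -0.038  0.007] w 42.5 g 61.4 j7 1.28
tool delta to target [ 0.6 -0.4 10.3]
(array([572.4, 319.6]), array([11. , 36.7]), -80.7) px [511. 355.] ex 619.58564
(array([528.4, 310.9]), array([24.4, 49.8]), -24.1) px [526. 279.] ex 574.7416599999999
(array([506.6, 244.1]), array([  9.1, 227.7]), -79.7) px [388. 217.] ex 541.56284
lid (array([552.6, 208.5]), array([43. , 63.1]), 10.0) 580.6056000000001 tcp 583.6037847485281
```

Both the camera and the arm's own readings put the tin within about 1 mm of centred, against 4 mm of play each side. I lower it slowly between the walls.

Call:
{"op": "apply_moves", "data": {
  "deltas": [
    [0,0,0,3,0,0,0],
    [0,0,0,3,0,0,0],
    [0,0,0,3,0,0,0],
    [0,0,0,2,0,0,0],
    [0,0,0,2,0,0,0],
    [0,0,0,2,0,0,0],
    [0,0,0,0,0,0,0],
    [0,0,0,0,0,0,0]
  ]
}}

```text
time: 21.83
tool_pos: [0.5547, 0.2102, 0.0249]
tool_rot: [-0.088, 0.996, -0.0, -0.0]
contact_force: [-0.0, -0.3, -2.9]
gripper_width: 0.0429
grasp_force: 61.4
```

```bash
python3 st.py 554.8 210 9
```

```text
t 21.83 p [554.7  210.16  24.93] ydir 100.1 tilt [-0.02 -0.01] F [-0.03 -0.32 -2.86] mom [-0.022 -0.05  -0.063] w 42.9 g 61.4 j7 1.27
tool delta to target [-0.1 -0.2 15.9]
```

Inside the walls with no contact. I continue to about 2 mm above the floor, then in small steps.

Call:
{"op": "apply_moves", "data": {
  "deltas": [
    [0,0,0,3,0,0,0],
    [0,0,0,3,0,0,0],
    [0,0,0,3,0,0,0],
    [0,0,0,2,0,0,0],
    [0,0,0,2,0,0,0],
    [0,0,0,1,0,0,0],
    [0,0,0,0,0,0,0],
    [0,0,0,0,0,0,0]
  ]
}}

```text
time: 22.5
tool_pos: [0.5548, 0.2102, 0.011]
tool_rot: [-0.088, 0.996, -0.0, -0.0]
contact_force: [0.9, -0.8, -2.5]
gripper_width: 0.0432
grasp_force: 61.4
```

Call:
{"op": "apply_moves", "data": {
  "deltas": [
    [0,0,0,0.4,0,0,0],
    [0,0,0,0,0,0,0],
    [0,0,0,0.4,0,0,0],
    [0,0,0,0,0,0,0],
    [0,0,0,0.4,0,0,0],
    [0,0,0,0,0,0,0],
    [0,0,0,0,0,0,0],
    [0,0,0,0,0,0,0]
  ]
}}

```text
time: 23.17
tool_pos: [0.5548, 0.2102, 0.0099]
tool_rot: [-0.088, 0.996, -0.0, -0.0]
contact_force: [-0.3, -0.2, -2.2]
gripper_width: 0.0427
grasp_force: 61.4
```

```bash
python3 st.py 554.8 210 9
```

```text
t 23.17 p [554.8  210.22   9.9 ] ydir 100.11 tilt [-0. -0.] F [-0.3  -0.18 -2.19] mom [ 0.006 -0.022 -0.014] w 42.7 g 61.4 j7 1.27
tool delta to target [ 0.  -0.2  0.9]
```

Call:
{"op": "apply_moves", "data": {
  "deltas": [
    [0,0,0,0.4,0,0,0],
    [0,0,0,0,0,0,0],
    [0,0,0,0.4,0,0,0],
    [0,0,0,0,0,0,0],
    [0,0,0,0.3,0,0,0],
    [0,0,0,0,0,0,0],
    [0,0,0,0,0,0,0],
    [0,0,0,0,0,0,0]
  ]
}}

```text
time: 23.83
tool_pos: [0.5548, 0.2102, 0.0092]
tool_rot: [-0.088, 0.996, -0.0, 0.0]
contact_force: [-1.0, 0.1, 3.3]
gripper_width: 0.0429
grasp_force: 61.8
```

```bash
python3 st.py 554.8 210 9
```

```text
t 23.83 p [554.85 210.23   9.15] ydir 100.1 tilt [0.01 0.  ] F [-1.    0.09  3.26] mom [-0.202  0.232  0.026] w 42.9 g 61.8 j7 1.27
tool delta to target [ 0.1 -0.2  0.2]
```

The tin is seated at TCP z = 9.15 mm with no side load. I release and withdraw straight up.

Call:
{"op": "apply_moves", "data": {
  "deltas": [
    [0.3,0,0,-0.3,0,0,0],
    [0.6,0,0,0,0,0,0],
    [0.9,0,0,0,0,0,0],
    [0.9,0,0,0,0,0,0],
    [0.9,0,0,0,0,0,0],
    [0.9,0,0,-10,0,0,0],
    [0.9,0,0,-25,0,0,0],
    [0.9,0,0,-30,0,0,0]
  ]
}}

```text
time: 24.5
tool_pos: [0.5534, 0.2097, 0.0736]
tool_rot: [-0.088, 0.996, -0.001, -0.002]
contact_force: [0.4, 0.9, 0.9]
gripper_width: 0.0772
grasp_force: 0.0
```

Call:
{"op": "apply_moves", "data": {
  "deltas": [
    [0.9,20,0,-30,0,0,0],
    [0.9,30,0,-25,0,0,0],
    [0.9,30,0,-25,0,0,0],
    [0.9,20,0,-20,0,0,0],
    [0.9,10,0,-10,0,0,0],
    [0.9,0,0,0,0,0,0],
    [0.9,0,0,0,0,0,0],
    [0.9,0,0,0,0,0,0]
  ]
}}

```text
time: 25.17
tool_pos: [0.4473, 0.1909, 0.1839]
tool_rot: [-0.088, 0.996, -0.0, 0.0]
contact_force: [0.7, 0.1, -0.5]
gripper_width: 0.0768
grasp_force: 0.0
```

```bash
python3 st.py; python3 - <<'E'
from station import *
from h import *
s=read_state(); d=snapshot("wrist"); d["s"]=s
P=wcloud(d); h=P[...,2]
c=np.array([.5543,.2102]); q=P[(abs(P[...,0]-c[0])<.06)&(abs(P[...,1]-c[1])<.06)&(h<.05)]
q=q[(q[:,2]>.0305)]; print("lid",rect(q),"z med/std/min/max",np.median(q[:,2]),q[:,2].std(),q[:,2].min(),q[:,2].max())
A=np.c_[q[:,:2],np.ones(len(q))]; print("slopes",np.linalg.lstsq(A,q[:,2],rcond=None)[0][:2])
t=snapshot("scene"); cv2.imwrite("pics/fin.png",t["pixels"][...,::-1])
E
```

```text
t 25.17 p [447.25 190.9  183.89] ydir 100.08 tilt [0.03 0.  ] F [ 0.69  0.09 -0.47] mom [-0.037  0.001  0.021] w 76.8 g 0.0 j7 1.24
lid (array([553.5, 210.1]), array([ 87.4, 136.3]), -79.7) z med/std/min/max 0.031901614264557954 0.0007263708578772377 0.03050156678449667 0.034243135988521134
slopes [0.00120898 0.00022789]
```

View pics/fin.png

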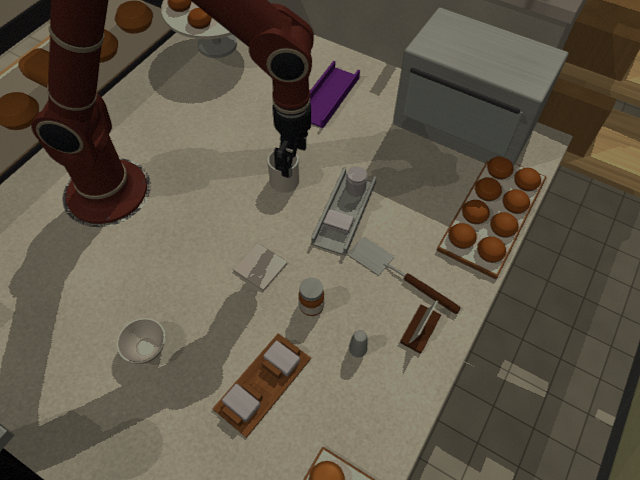

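The tin stands level in the trough at (340,220), lid at 31.9 mm. It is clear of the round tin at (356,180), both steady tins are in their bays at (281,357) and (240,402), and everything else is where it was. The arm is clear.

```bash
python3 -c "
from station import *
print(job_done())"
```

```text
the job is handed in; nothing more can be done
None
```

The tin that rocked was the one in the middle bay (the third was not pressed); I stood it on the marble tile, took it again by its long sides, set it upright across the steel trough clear of the round tin, and handed in the job at about 25 s.

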